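# Feed a batten to the detent of a sawing jig and hold it for the cut

### The job

Lay the pale wooden batten lengthwise in the white trough of the sawing jig, flat, in front of the feed slide, and let go of it. Then take the feed slide by its red grip and push the batten along with it until you feel the slide's ball click into the notch of the steel bar, without running on past the notch; finish while still gripping the slide there, ball seated and batten against the slide, ready for a colleague to saw, and leave the other things on the table alone.

Things in the scene. Friction and masses are not known exactly. Their poses are not given: they have to be found in the camera images.
- jig: Sawing jig, fixed to the table: plywood board 100 mm (x) by 400 mm (y), 18 mm thick; origin at the centre of its underside, z up; its y axis runs along the trough towards the saw guide (the feed direction).
- trough (a point): Middle of the white trough's floor, 18 mm straight above the jig's origin, axes as the jig's. The trough is 32 mm wide, as long as the jig, open above and at both ends, between side walls 10 mm thick and 8 mm high (tops 26 mm above the table).
- saw_guide (a point): Saw guide: middle of four dark wooden posts at the trough's sides, 125 mm along +y from the jig's middle, on the trough floor. The posts reach 73 mm above the table and stand within 20 mm of this point along y; their inner faces are 40 mm apart.
- feed: Feed slide: aluminium carriage 98 mm (x) by 50 mm (y), top 60 mm above the table, that moves only along the jig's y axis (180 mm travel). Origin in its middle, on the trough floor; axes as the jig's. It starts 60 to 160 mm before (-y of) the notch. Sliding it takes about 2 N; it stays where it is left.
- feed_front (a point): Middle of the slide's flat front face (looking to +y), 25 mm ahead of its origin and 18 mm above the trough floor: it fills the trough and pushes what lies there.
- ball (a point): Spring-loaded steel ball, 12 mm across, under the slide's +x side, level in y with the slide's origin; it runs on the notch bar. At the notch it drops about 2.5 mm, drawing the slide in over the last 3 mm or so; about 5 N more are then needed to push it out. If the fingers slacken there, the slide centres itself and stays.
- feed_grip (a point): Centre of the slide's red upright grip: a square post 24 x 24 mm that stands on the carriage, 60 to 110 mm above the table. This point is 88 mm above the table, straight above the slide's origin; axes as the jig's.
- notch (a point): Notch, marked yellow: a gap 10 mm long in the dark steel bar (12 mm wide and high) that lies along the jig, 40 mm to the +x side of the trough's middle. This point is the gap's middle at the bar's top, 30 mm above the table; axes as the jig's. The ball is seated when slide origin and notch are level along y. The bar's place along y varies.
- batten_mid (a point): Centre of the loose batten of pale wood, 24 mm (x) by 140 mm (y, its length) by 36 mm high, about 70 g; it lies on the table between robot and jig. In the trough its centre is 36 mm above the table, and against the slide 95 mm ahead of the slide's origin. Gripped by its upper half, the fingers clear the trough walls.
- batten: The same batten; its origin is the centre of its underside, axes as above.
- hammer: A hammer with a 260 mm wooden handle, a bystander to leave alone; origin at its underside.
- pliers: Pliers with black handles, 190 mm long, a bystander to leave alone; origin at its underside.
- mug: A white mug, 80 mm across, 95 mm high, a bystander to leave alone; origin at its underside.
- glue: A white glue bottle with an orange cap, 60 mm across, 150 mm high, a bystander to leave alone; origin at its underside.
- spool: A copper wire spool, 80 mm across, 50 mm high, a bystander to leave alone; origin at its underside.
- offcut: A dark wooden offcut, 45 x 60 x 36 mm, a bystander to leave alone; origin at its underside.
Not all that is in view belongs to the job. What is shaped like the batten but blue, pink or purple is not meant.

How it is judged:
By the outcome, as a careful person would: the job done as asked, in the order asked, and still so for the second after the job is handed in, while the arm keeps its last pose, push and grip.
It also fails if it takes over 56 s, if anything falls off the work surface, if the arm or the gripper's body presses on something with over 40 N, if the wrist force passes 120 N, or if a joint passes its speed limit or range.

### The arm

A 7-joint arm with a two-finger parallel gripper is mounted at the origin on the work surface. World frame = base frame: x ahead of the robot, y to its left, z up, the work surface at z = 0. Lengths are in m, angles in rad, forces in N, time in s.
With the tool pointing down it reaches from about 0.35 to 0.9 m from the base axis. Payload 19.9 kg.
Tool frame: the origin (TCP) lies on the centre line of the jaws, within the pads' length; the fingertips stand r.tip_extent ahead of it and the grasp point (between the pads) lies 8 mm behind it (r.tip_extent is the distance from the TCP to the fingertips, in m); z points along the fingers, y is the line along which they close (so a half turn about z gives the same grasp; the last joint's range is limited). The gripper opens to 85 mm and grips with 20 to 120 N. Pads are 22 mm wide; open, the fingers measure 114 mm over their backs; the gripper's body (76 mm by 85 mm) begins 54 mm behind the grasp point. The pads swing forward as they close: fully open they stand 13 mm farther back than shut.
Start: joints at [1.232, 0.417, -0.01, 1.614, 0.005, 1.111, -0.053], TCP at [0.183, -0.598, 0.242] pointing down, gripper open.
Joint ranges: [-2.81, 2.81], [-0.39, 2.02], [-1.27, 1.25], [0.06, 2.57], [-1.19, 4.33], [0.19, 2], [-2.82, 2.82]. Speed limits (rad/s): [1.89, 1.89, 2.39, 2.39, 3.01, 3.01, 3.01].

### API

Orientations are given as a rotation vector (axis times angle).
In Python, from workcell import r gives the robot as it stands. The module is installed in compiled form; this text tells all that it offers.
- The arm moves only by the tool apply_moves, never from a script. Its argument "steps" is a list of rows, each a list of 3 entries, a list of its own where there are three numbers: the opening, from 0 (shut) to 1 (fully open), then the shift along the tool's x, y, z scaled (see below), then the turn, a rotation vector about the tool's x, y, z scaled (see below). A call has exactly 8 rows; each row shifts and turns the commanded pose from where the row before left it, along the tool's axes as they then stand; what a row does not reach is not made up. The controller multiplies each number of a shift by 150 mm and each number of a turn by 180 degrees. A row lasts 1/8 s, in which the tool goes at most 62.5 mm and 10.7 degrees, less where a joint would pass 70% of its speed; a pose out of reach is approached as far as the arm can. A call with a number of a shift or a turn outside -1 to 1 is refused whole. A call with a gripper value outside its range is refused whole. The fingers move at their own pace and stop on an object; "force" is the grip in N (left out, the last holds). Time passes only in rows, so rows that do not move let the fingers close, or fill a call up. It gives the time, the measured TCP pose, the force, the opening and the grip force at its end, in the units of the state.
- r.sense(): the state, without advancing time (a new reading comes with each control period).
- r.camera(name): name is "scene" or "side" or "wrist"; returns the picture (420x560x3 uint8, red, green, blue); there is no depth.
- r.camera_model(name): a dict with "intrinsics" (3x3 intrinsics, pixels), "origin" and "orientation" of the camera in the world; the wrist camera has in their place "mount" (4x4, takes a point from camera to tool coordinates, whose origin is the TCP and whose axes are the flange's). Camera axes: x right, y up, looking along -z (the intrinsics and any distortion apply to the point x, -y, -z); pixel columns grow to the right and rows downward; lengths in m; the calibration is good to about 2 mm. The wrist camera is an equidistant fisheye: a pixel r from the principal point sees the ray r / f radians off the axis. A picture is of the moment at which its call begins: read the wrist's pose just before it. camera_model takes no time and is no camera call.
- r.close_job(): hands the job in; it is judged then, once.
The state is a dict: "time": time; "joint_positions": joint angles; "qvel": joint speeds; "tau": joint torques, N m; "ee_pos": TCP position; "tcp_rot": TCP orientation; "contact_force": force on the tool from outside, world axes, zero at the start; "ft_torque": the same for the moment, N m; "opening": finger opening in m; "finger_force": force on a finger pad.
Only numpy, scipy, OpenCV 4.12 (cv2) and the standard library are available. Lean on these libraries where they do the work, as an engineer would, in place of code of your own. Each camera call takes 0.05 s, during which the arm holds its last target. There are 200 camera calls.

## Working session

There is one attempt and no reset: what is moved stays moved. The work goes in short steps, Python scripts to look and compute and a tool call to move; the robot and the scene stay as the last step left them, time stands still between calls to the robot, and variables do not carry over. Pictures are saved under pics/ and viewed, at most 10 in all, crops included, and the job is handed in when it is done.

Besides the shell and the picture viewer there is one more tool, called after "Call:" as name(argument=value, ...), one argument or row to a line, values as JSON. apply_moves: Moves the arm, as the interface text tells. Its arguments: {"type":"object","properties":{"steps":{"type":"array","items":{"type":"array"}},"force":{"type":"number"}},"required":["steps"]}

```bash
mkdir -p pics
python3 - <<'E'
from workcell import r
import cv2,numpy as np
s=r.sense();print(s['ee_pos'],s['tcp_rot'],s['opening'],r.tip_extent,s['time'])
a=r.camera("scene");b=r.camera("side")
for n,i in(("scene",a),("side",b)):
    cv2.imwrite(f"pics/{n}0.png",i[...,::-1]);m=r.camera_model(n);print({k:np.round(v,4).tolist() if not isinstance(v,str) else v for k,v in m.items()})
m=r.camera_model("wrist");print(m)
E
```

```text
[ 0.1826398  -0.5973427   0.24164906] [-3.10583410e+00 -4.64212397e-01  4.60621414e-04] 0.08548557794529969 0.011 0.0
{'intrinsics': [[406.4636, 0.0, 274.9056], [0.0, 406.4636, 215.252], [0.0, 0.0, 1.0]], 'origin': [1.0082, 0.2995, 0.9407], 'orientation': [0.4014, 0.6276, 1.9637]}
{'intrinsics': [[405.6098, 0.0, 282.6828], [0.0, 405.6098, 204.2273], [0.0, 0.0, 1.0]], 'origin': [0.4067, 0.8253, 0.6936], 'orientation': [0.0462, -1.3821, -2.7673]}
{'intrinsics': array([[325.1922621 ,   0.        , 281.2193322 ],
       [  0.        , 325.1922621 , 212.11008843],
       [  0.        ,   0.        ,   1.        ]]), 'mount': array([[-8.43320273e-04,  9.63784645e-01,  2.66680420e-01,
         6.75834273e-02],
       [ 9.99999595e-01,  7.28552607e-04,  5.29293135e-04,
         1.71928813e-04],
       [ 3.15833881e-04,  2.66680759e-01, -9.63784869e-01,
        -1.31181928e-01],
       [ 0.00000000e+00,  0.00000000e+00,  0.00000000e+00,
         1.00000000e+00]])}
```

View pics/scene0.png

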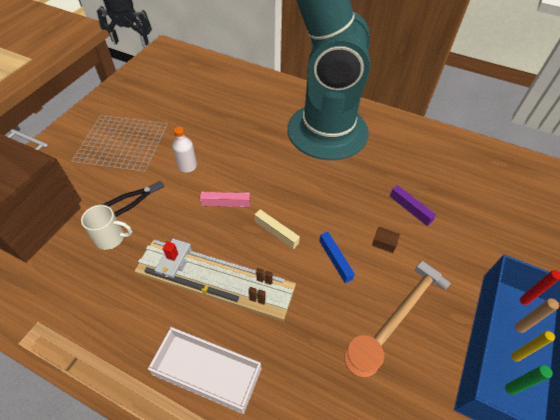

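View pics/side0.png

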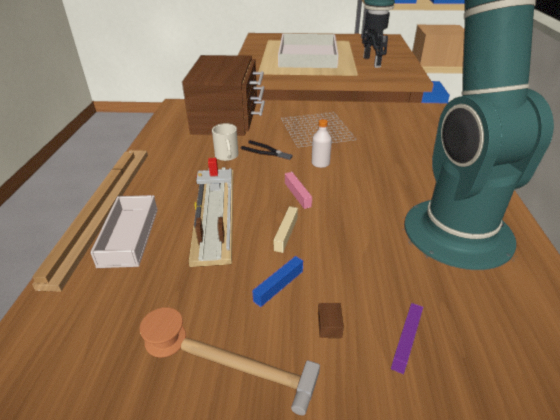

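```bash
cat > h.py <<'E'
from workcell import r
import cv2,numpy as np
from scipy.spatial.transform import Rotation as R
def ray(n,uv,pose=None):
    m=r.camera_model(n);K=m['intrinsics'];p=(np.asarray(uv,float)-K[:2,2])/K[0,0]
    if n=='wrist':
        th=np.hypot(*p);q=p/max(th,1e-9)*np.sin(th);d=np.array([q[0],-q[1],-np.cos(th)])
        pos,rv=pose;T=m['mount'];Rt=R.from_rotvec(rv).as_matrix()
        return pos+Rt@T[:3,3],Rt@T[:3,:3]@d
    return np.asarray(m['origin']),R.from_rotvec(m['orientation']).apply([p[0],-p[1],-1])
def onz(n,uv,z,pose=None):
    o,d=ray(n,uv,pose);return o+d*(z-o[2])/d[2]
def two(a,b):
    A=np.zeros((3,3));c=np.zeros(3)
    for o,d in(a,b):
        d=d/np.linalg.norm(d);P=np.eye(3)-np.outer(d,d);A+=P;c+=P@o
    return np.linalg.solve(A,c)
def blobs(img,lo,hi,amin=15):
    k=cv2.inRange(cv2.cvtColor(img,cv2.COLOR_RGB2HSV),lo,hi)
    n,l,s,c=cv2.connectedComponentsWithStats(k)
    return [(c[i].round(1),s[i],l==i) for i in range(1,n) if s[i][4]>=amin]
E
python3 - <<'E'
from h import *
a=cv2.imread('pics/scene0.png')[...,::-1].copy();b=cv2.imread('pics/side0.png')[...,::-1].copy()
for n,i in(('scene',a),('side',b)):
    print(n)
    for c,s,_ in blobs(i,(0,180,120),(4,255,255)): print('red',c,s)
    for c,s,_ in blobs(i,(24,180,120),(32,255,255),4): print('yel',c,s)
    for c,s,m in blobs(i,(18,60,170),(30,150,255),60):
        q=cv2.approxPolyDP(cv2.convexHull(np.argwhere(m)[:,::-1].astype(np.int32)),3,True)[:,0].tolist();print('pale',c,s,q)
cv2.imwrite('pics/crop1.png',np.hstack([cv2.resize(a[180:330,120:310],None,fx=2.1,fy=2.1,interpolation=2),cv2.resize(b[150:275,180:310],(390,315),interpolation=2)])[...,::-1])
E
```

```text
scene
red [170.  250.4] [163 242  15  18 181]
red [545.7 284.8] [523 270  37  34 161]
yel [204.4 289.9] [202 287   5   7  23]
yel [538.2 345. ] [515 332  40  29 189]
pale [79.5 11.1] [72  7 14  9 61] [[85, 15], [72, 12], [82, 7]]
pale [10.1 62.4] [  0  48  31  33 498] [[30, 59], [0, 80], [0, 48]]
pale [278.4 226.9] [255 210  45  39 418] [[293, 248], [255, 213], [261, 210], [299, 237]]
pale [221.  265.7] [186 254  70  25 255] [[255, 278], [186, 255], [248, 272]]
pale [158.1 275.9] [135 263  68  30 167] [[202, 292], [135, 270], [140, 263]]
pale [207.  284.8] [186 278  43  15  60] [[228, 292], [186, 278]]
pale [285.4 284.2] [273 280  22  11 120] [[293, 290], [273, 281], [294, 283]]
pale [258. 306.] [207 292  80  27 480] [[286, 311], [281, 318], [207, 293], [231, 292]]
side
red [212.5 165.5] [208 158   9  17 131]
yel [195. 205.] [195 203   1   5   5]
pale [426.7   6.1] [393   0  71  10 438] [[463, 5], [463, 9], [393, 9], [395, 4], [418, 0]]
pale [307.9  62.3] [ 259   40   98   36 1444] [[356, 74], [275, 74], [259, 68], [270, 40], [346, 41]]
pale [442.6  69.4] [423  66  39   7 227] [[461, 72], [426, 72], [423, 67], [461, 67]]
pale [212.1 242.5] [189 183  42  84 748] [[190, 266], [193, 228], [226, 183], [230, 263]]
pale [283.8 228.9] [273 207  25  46 441] [[297, 208], [282, 252], [274, 250], [273, 241], [288, 208]]
```

View pics/crop1.png

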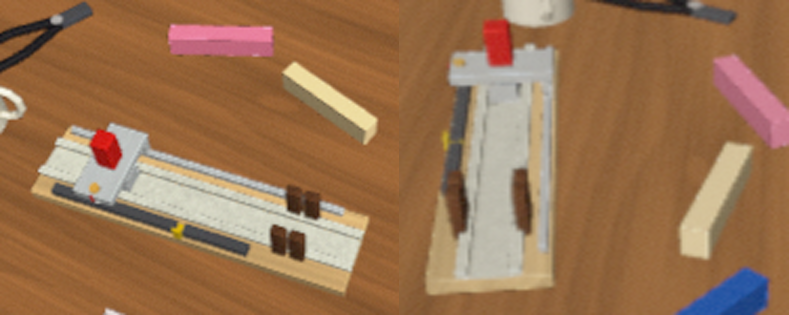

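Run:
```python
from h import *
for uv in [(273.7,242.5),(283.7,244),(297,209.5),(289.7,208)]: print('bat side',onz('side',uv,.036).round(3))
for uv in [(258.5,210.5),(299.5,239)]: print('bat scene back top edge',onz('scene',uv,.036).round(3))
print('red',two(ray('scene',(170,250.4)),ray('side',(212.5,165.5))).round(4), onz('scene',(170,250.4),.088).round(4))
print('notch',two(ray('scene',(204.4,289.9)),ray('side',(195,205))).round(4),onz('scene',(204.4,289.9),.03).round(4))
for z,uv in [(.018,(135,270)),(.018,(286,318)),(.018,(294.5,283)),(.018,(153.5,241)) ]: print('jig',onz('scene',uv,z).round(4))
for uv in [(190,266),(230.5,263)]: print('jigside',onz('side',uv,.018).round(4))
```

```text
bat side [0.472 0.105 0.036]
bat side [0.448 0.109 0.036]
bat side [ 0.42  -0.027  0.036]
bat side [ 0.44  -0.033  0.036]
bat scene back top edge [ 0.426 -0.033  0.036]
bat scene back top edge [0.459 0.107 0.036]
red [ 0.6648 -0.1477  0.0907] [ 0.6644 -0.1485  0.088 ]
notch [ 0.6965 -0.0378  0.0331] [ 0.695  -0.0394  0.03  ]
jig [ 0.7243 -0.2304  0.018 ]
jig [0.6645 0.1671 0.018 ]
jig [0.5727 0.1463 0.018 ]
jig [ 0.6322 -0.2413  0.018 ]
jigside [0.6613 0.1752 0.018 ]
jigside [0.5693 0.1608 0.018 ]
```

Call:
apply_moves(
  steps=[
    [1,[0.243,-0.294,0],[0,0,0]],
    [1,[0.243,-0.294,0],[0,0,0]],
    [1,[0.243,-0.294,0],[0,0,0]],
    [1,[0.243,-0.294,0],[0,0,0]],
    [1,[0.243,-0.294,0],[0,0,0]],
    [1,[0.243,-0.294,0],[0,0,0]],
    [1,[0.243,-0.294,0],[0,0,0]],
    [1,[0.243,-0.294,0],[0,0,0]],
  ],
  force=60,
)

```text
time: 1.1
ee_pos: [0.3587, -0.1732, 0.2423]
tcp_rot: [3.107, 0.464, 0.0]
contact_force: [1.6, -0.7, 0.6]
opening: 0.0852
finger_force: 0.0
```

Call:
apply_moves(
  steps=[
    [1,[0.243,-0.294,0],[0,0,0]],
    [1,[0.243,-0.294,0],[0,0,0]],
    [1,[0.243,-0.294,0.1],[0,0,0]],
    [1,[0.243,-0.294,0.1],[0,0,0]],
    [1,[0,0,0],[0,0,-0.0565]],
    [1,[0,0,0],[0,0,-0.0565]],
    [1,[0,0,0],[0,0,-0.0565]],
    [1,[0,0,0],[0,0,-0.0565]],
  ],
)

```text
time: 2.1
ee_pos: [0.4461, 0.0363, 0.2121]
tcp_rot: [-2.747, -1.523, 0.001]
contact_force: [0.1, -0.3, 1.1]
opening: 0.0852
finger_force: 0.0
```

Call:
apply_moves(
  steps=[
    [1,[0,0,0],[0,0,-0.0565]],
    [1,[0,0,0],[0,0,-0.0565]],
    [1,[0,0,0],[0,0,0]],
    [1,[0,0,0],[0,0,0]],
    [1,[0,0,0],[0,0,0]],
    [1,[0,0,0],[0,0,0]],
    [1,[0,0,0],[0,0,0]],
    [1,[0,0,0],[0,0,0]],
  ],
)

```text
time: 3.1
ee_pos: [0.4463, 0.0363, 0.2123]
tcp_rot: [-2.441, -1.977, 0.0]
contact_force: [0.2, 0.3, -0.2]
opening: 0.0854
finger_force: 0.0
```

```bash
cat >> h.py <<'E'
def look(name):
    s=r.sense();i=r.camera('wrist');cv2.imwrite(f'pics/{name}.png',i[...,::-1]);np.savez(f'pics/{name}.npz',p=s['ee_pos'],v=s['tcp_rot'])
    M=R.from_rotvec(s['tcp_rot']).as_matrix();print(s['time'],s['ee_pos'].round(4),'tool x yaw',np.degrees(np.arctan2(M[1,0],M[0,0])).round(2),'tilt',M[:,2].round(3));return i,(s['ee_pos'],s['tcp_rot'])
def go(target,yaw):
    "units for shift (tool axes, before turning) and turn about tool z"
    s=r.sense();M=R.from_rotvec(s['tcp_rot']).as_matrix();y=np.degrees(np.arctan2(M[1,0],M[0,0]))
    print('pos',s['ee_pos'].round(4),'t',s['time'],'shift',(M.T@(np.asarray(target)-s['ee_pos'])/.15).round(3),'turn z',round(-(yaw-y)/180,4))
E
python3 -c "
from h import *
look('w1')"
```

```text
3.1 [0.4463 0.0363 0.2123] tool x yaw 78.01 tilt [-0.  0. -1.]
```

View pics/w1.png

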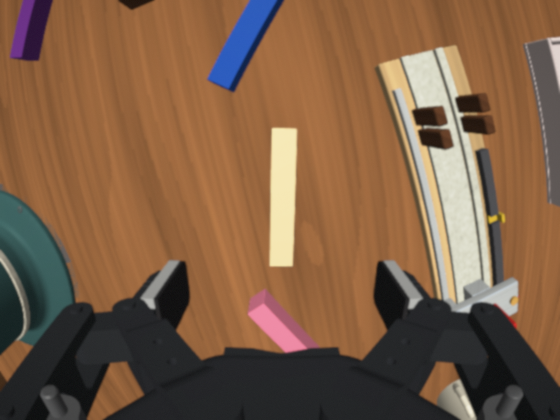

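Run:
```python
from h import *
i=cv2.imread('pics/w1.png')[...,::-1].copy();z=np.load('pics/w1.npz');p=(z['p'],z['v'])
for c,s,m in blobs(i,(18,50,200),(32,150,255),800):
    q=cv2.boxPoints(cv2.minAreaRect(np.argwhere(m)[:,::-1].astype(np.float32)))
    if abs(c[0]-283)<15:
        w=np.array([onz('wrist',u,.036,p)[:2] for u in q]);print(c,q.round(1).tolist(),w.round(4).tolist(),'mid',w.mean(0).round(4))
        (_,_),(a,b),_=cv2.minAreaRect((w*1000).astype(np.float32));print(a,b)
        e=max([w[1]-w[0],w[2]-w[1]],key=np.linalg.norm);print('yaw of length',np.degrees(np.arctan2(e[1],e[0]))%180)
for c,s,m in blobs(i,(24,180,120),(32,255,255),6): print('yel',c,s,onz('wrist',c,.03,p).round(4))
print([onz('wrist',u,.018,p).round(4).tolist() for u in [(378.5,67),(457.5,46)]])
```

```text
[282.4 195.3] [[268.0, 265.0], [271.29998779296875, 127.4000015258789], [296.6000061035156, 128.10000610351562], [293.29998779296875, 265.6000061035156]] [[0.4173, -0.0336], [0.4507, 0.1014], [0.4737, 0.0959], [0.4428, -0.0397]] mid [0.4462 0.031 ]
139.14105224609375 26.2337703704834
yaw of length 76.11473358324915
yel [491.8 219. ] [490 218   5   3   8] [ 0.6827 -0.0423  0.03  ]
[[0.5697, 0.1429, 0.018], [0.6695, 0.1585, 0.018]]
```

```bash
python3 -c "
from h import *
go([.446,.031,.031],76.6)"
```

```text
pos [0.4463 0.0363 0.2123] t 3.15 shift [-0.035  0.006  1.209] turn z 0.0078
```

Call:
apply_moves(
  steps=[
    [0.7,[-0.035,0.006,0.2],[0,0,0.008]],
    [0.7,[0,0,0.2],[0,0,0]],
    [0.7,[0,0,0.2],[0,0,0]],
    [0.7,[0,0,0.2],[0,0,0]],
    [0.7,[0,0,0.2],[0,0,0]],
    [0.7,[0,0,0.13],[0,0,0]],
    [0.7,[0,0,0.079],[0,0,0]],
    [0.7,[0,0,0],[0,0,0]],
  ],
)

```text
time: 4.15
ee_pos: [0.4459, 0.0311, 0.0306]
tcp_rot: [-2.465, -1.947, 0.001]
contact_force: [0.4, 0.5, 1.1]
opening: 0.0599
finger_force: 0.0
```

Call:
apply_moves(
  steps=[
    [0,[0,0,0],[0,0,0]],
    [0,[0,0,0],[0,0,0]],
    [0,[0,0,0],[0,0,0]],
    [0,[0,0,0],[0,0,0]],
    [0,[0,0,0],[0,0,0]],
    [0,[0,0,0],[0,0,0]],
    [0,[0,0,0],[0,0,0]],
    [0,[0,0,0],[0,0,0]],
  ],
)

```text
time: 5.15
ee_pos: [0.4465, 0.0309, 0.0318]
tcp_rot: [2.465, 1.946, 0.001]
contact_force: [-2.8, -0.2, 12.8]
opening: 0.0226
finger_force: 58.6
```

```bash
python3 -c "
from h import *
go([.647,-.031,.2],98.6)"
```

```text
pos [0.4465 0.0309 0.0318] t 5.15 shift [-0.091  1.397 -1.12 ] turn z -0.1223
```

Call:
apply_moves(
  steps=[
    [0,[0,0,-0.15],[0,0,0]],
    [0,[0,0,-0.25],[0,0,0]],
    [0,[0,0,-0.25],[0,0,0]],
    [0,[0,0,-0.25],[0,0,0]],
    [0,[0,0.1,-0.22],[0,0,0]],
    [0,[-0.02,0.25,0],[0,0,0]],
    [0,[-0.02,0.3,0],[0,0,0]],
    [0,[-0.02,0.3,0],[0,0,0]],
  ],
)

```text
time: 6.15
ee_pos: [0.5839, -0.0115, 0.1995]
tcp_rot: [2.465, 1.946, 0.0]
contact_force: [-0.2, -0.1, -0.7]
opening: 0.0227
finger_force: 59.7
```

Call:
apply_moves(
  steps=[
    [0,[-0.02,0.3,0],[0,0,0]],
    [0,[-0.011,0.147,0],[0,0,0]],
    [0,[0,0,0],[0,0,-0.04]],
    [0,[0,0,0],[0,0,-0.04]],
    [0,[0,0,0],[0,0,-0.04]],
    [0,[0,0,0],[0,0,-0.002]],
    [0,[0,0,0],[0,0,0]],
    [0,[0,0,0],[0,0,0]],
  ],
)

```text
time: 7.15
ee_pos: [0.6467, -0.0309, 0.1991]
tcp_rot: [2.052, 2.379, -0.0]
contact_force: [0.1, 0.9, -0.5]
opening: 0.0228
finger_force: 59.6
```

```bash
python3 -c "
from h import *
look('w2')"
```

```text
7.15 [ 0.6467 -0.0309  0.1991] tool x yaw 98.45 tilt [ 0. -0. -1.]
```

View pics/w2.png

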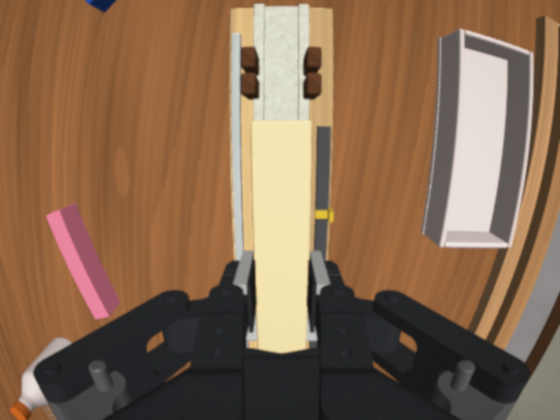

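Run:
```python
from h import *
i=cv2.imread('pics/w2.png')[...,::-1].copy();z=np.load('pics/w2.npz');p=(z['p'],z['v']);M=R.from_rotvec(p[1]).as_matrix()
T=lambda u,zz:((M.T@(onz('wrist',u,zz,p)-p[0]))[:2]*1000).round(1)
g=cv2.cvtColor(i,cv2.COLOR_RGB2GRAY).astype(int);hsv=cv2.cvtColor(i,cv2.COLOR_RGB2HSV)
for y in (14,30,110): print(y,g[y,225:340].tolist())
for row in (12,25,40,110): 
    s=hsv[row,225:340,1]; b=np.where((s<60))[0]+225; print(row,'white',b.min(),b.max())
k=hsv[...,2]<95
for y in (60,64,86,92): w=np.where(k[y,235:330])[0]+235; print(y,w.tolist())
for c,s,m in blobs(i,(24,200,120),(32,255,255),20): print('yel',c,s,T(c,.03))
for u in [(231,10),(334,11)]: print('board',T(u,.018))
b=hsv[125:127,235:325]; print(b[1,:,1].tolist())
```

```text
14 [110, 110, 111, 110, 117, 136, 159, 170, 173, 177, 182, 188, 192, 195, 196, 196, 194, 193, 190, 189, 188, 188, 187, 187, 187, 187, 188, 185, 178, 191, 206, 211, 213, 212, 213, 214, 216, 215, 206, 200, 213, 221, 223, 222, 220, 219, 220, 220, 222, 221, 219, 219, 219, 219, 218, 216, 213, 213, 215, 216, 217, 218, 218, 218, 218, 216, 214, 213, 213, 215, 216, 211, 194, 182, 197, 210, 215, 213, 214, 214, 215, 216, 212, 199, 182, 176, 175, 174, 172, 174, 175, 177, 177, 177, 177, 175, 172, 170, 170, 169, 170, 170, 171, 173, 174, 174, 167, 147, 117, 101, 98, 97, 97, 97, 98]
30 [111, 110, 108, 111, 123, 147, 165, 174, 177, 180, 187, 192, 196, 198, 199, 198, 197, 195, 193, 191, 191, 191, 190, 190, 190, 191, 192, 191, 194, 208, 217, 218, 219, 220, 221, 221, 219, 216, 200, 192, 208, 219, 222, 222, 223, 221, 221, 219, 218, 217, 216, 215, 216, 216, 217, 217, 218, 217, 216, 214, 214, 215, 217, 218, 219, 219, 218, 217, 218, 218, 218, 213, 200, 187, 200, 216, 219, 220, 221, 221, 221, 221, 219, 210, 195, 183, 177, 174, 174, 173, 175, 178, 177, 178, 178, 176, 173, 172, 169, 168, 168, 169, 171, 173, 17
[... 1083 characters left out ...]
, 250, 251, 252, 253, 254, 255, 256, 257, 304, 305, 306, 307, 308, 309, 310, 311, 312, 313, 314, 315, 316, 317, 318, 319]
92 [241, 242, 243, 244, 245, 246, 247, 248, 249, 250, 251, 252, 253, 254, 255, 256, 257, 304, 305, 306, 307, 308, 309, 310, 311, 312, 313, 314, 315, 316, 317, 318, 319]
board [183.7 -48.3]
board [182.7  51.2]
[6, 8, 7, 8, 7, 44, 91, 103, 103, 104, 104, 104, 102, 104, 102, 99, 88, 77, 71, 69, 68, 68, 69, 68, 68, 68, 68, 68, 68, 69, 69, 69, 68, 68, 68, 68, 68, 68, 68, 69, 68, 67, 68, 68, 68, 68, 68, 68, 69, 69, 68, 68, 69, 69, 68, 69, 68, 68, 68, 68, 68, 68, 67, 68, 68, 68, 69, 68, 68, 69, 68, 68, 69, 68, 72, 77, 90, 101, 107, 109, 109, 107, 101, 88, 81, 78, 78, 79, 78, 80]
```

Call:
apply_moves(
  steps=[
    [0,[0,-0.003,0.2],[0,0,0]],
    [0,[0,0,0.2],[0,0,0]],
    [0,[0,0,0.2],[0,0,0]],
    [0,[0,0,0.15],[0,0,0]],
    [0,[0,0,0.1],[0,0,0]],
    [0,[0,0,0.08],[0,0,0]],
    [0,[0,0,0.055],[0,0,0]],
    [0,[0,0,0],[0,0,0]],
  ],
)

```text
time: 8.2
ee_pos: [0.6462, -0.0309, 0.051]
tcp_rot: [-2.05, -2.38, 0.0]
contact_force: [-0.1, -1.3, -0.8]
opening: 0.0224
finger_force: 59.7
```

Run:
```python
from h import *
s=r.sense();print(s['ee_pos'],s['contact_force'].round(1),s['ft_torque'].round(2))
b=r.camera('side');a=r.camera('scene')
cv2.imwrite('pics/c2.png',np.hstack([cv2.resize(a[200:330,120:310],(400,300),interpolation=2),cv2.resize(b[120:275,170:310],(400,440),interpolation=2)[:300]])[...,::-1])
```

```text
[ 0.64621728 -0.03092635  0.05095637] [-0.1 -1.3 -0.8] [-0.   -0.07 -0.05]
```

View pics/c2.png

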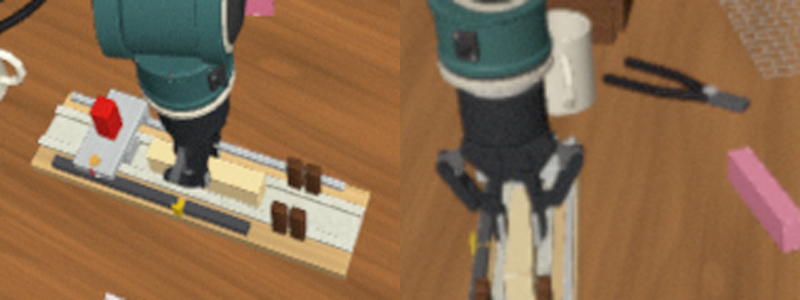

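Call:
apply_moves(
  steps=[
    [0,[0,0,0.006],[0,0,0]],
    [0,[0,0,0],[0,0,0]],
    [0.45,[0,0,0],[0,0,0]],
    [0.45,[0,0,0],[0,0,0]],
    [0.45,[0,0,0],[0,0,0]],
    [0.45,[0,0,0],[0,0,0]],
    [0.45,[0,0,0],[0,0,0]],
    [0.45,[0,0,-0.05],[0,0,0]],
  ],
)

```text
time: 9.3
ee_pos: [0.646, -0.0309, 0.0576]
tcp_rot: [-2.049, -2.38, 0.001]
contact_force: [0.5, -0.2, -0.1]
opening: 0.0384
finger_force: 0.0
```

Call:
apply_moves(
  steps=[
    [0.45,[0,0,-0.15],[0,0,0]],
    [0.45,[0,0,-0.2],[0,0,0]],
    [0.6,[0,0,-0.25],[0,0,0]],
    [0.6,[0,0,-0.25],[0,0,0]],
    [0.6,[-0.2,0,-0.1],[0,0,0]],
    [0.6,[-0.2,0,0],[0,0,0]],
    [0.6,[-0.2,0,0],[0,0,0]],
    [0.6,[0,0,0],[0,0,0]],
  ],
)

```text
time: 10.3
ee_pos: [0.6598, -0.1227, 0.2017]
tcp_rot: [2.053, 2.376, -0.0]
contact_force: [0.4, 0.4, 0.7]
opening: 0.0513
finger_force: 0.0
```

Call:
apply_moves(
  steps=[
    [0.6,[-0.2,0,0],[0,0,0]],
    [0.6,[-0.1,0,0],[0,0,0]],
    [0.6,[0,0,0],[0,0,0]],
    [0.6,[0,0,0],[0,0,0]],
    [0.6,[0,0,0],[0,0,0]],
    [0.6,[0,0,0],[0,0,0]],
    [0.6,[0,0,0],[0,0,0]],
    [0.6,[0,0,0],[0,0,0]],
  ],
)

```text
time: 11.3
ee_pos: [0.6664, -0.1644, 0.2003]
tcp_rot: [-2.05, -2.381, -0.0]
contact_force: [0.8, 1.1, -0.0]
opening: 0.0516
finger_force: 0.0
```

```bash
python3 -c "
from h import *
look('w3')"
```

```text
11.3 [ 0.6664 -0.1644  0.2003] tool x yaw 98.55 tilt [-0.  0. -1.]
```

View pics/w3.png

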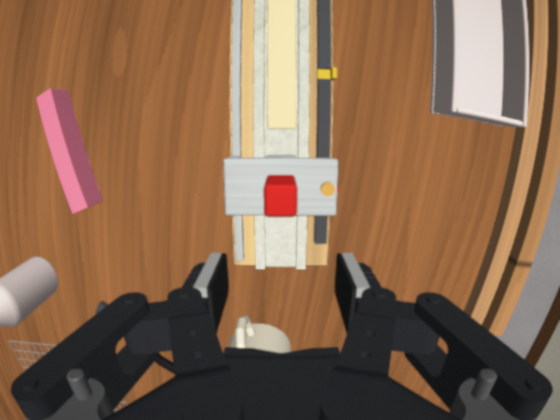

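Run:
```python
from h import *
i=cv2.imread('pics/w3.png')[...,::-1].copy();z=np.load('pics/w3.npz');p=(z['p'],z['v']);M=R.from_rotvec(p[1]).as_matrix()
T=lambda u,zz:((M.T@(onz('wrist',u,zz,p)-p[0]))[:2]*1000).round(1)
print('car',[T(u,.06).tolist() for u in [(224,158),(337,158),(224.5,215.5),(337,215.5)]],'dot',T((327.5,189),.06))
for c,s,m in blobs(i,(0,150,60),(5,255,255),100): print('red',c,s); R0=s; v=cv2.cvtColor(i,cv2.COLOR_RGB2HSV)[...,2]; print(v[s[1]-1:s[1]+s[3]+1,281].tolist())
print('redtop back',T((R0[0],R0[1]+R0[3]),.11),T((R0[0]+R0[2],R0[1]+R0[3]),.11))
for c,s,m in blobs(i,(22,150,100),(34,255,255),8): print('yel',c,s,T((s[0]+s[2]/2,s[1]+s[3]/2),.03))
print('mug',T((262,338),.095),'batten back',T((267,128),.054),T((297,128),.054))
```

```text
car [[39.7, -48.2], [39.6, 47.1], [-10.7, -49.7], [-10.8, 49.0]] dot [12.8 39.7]
red [280.  195.9] [ 265  176   31   40 1193]
[182, 175, 173, 174, 174, 175, 176, 177, 181, 196, 219, 228, 229, 227, 224, 223, 223, 223, 222, 222, 222, 222, 221, 221, 221, 221, 221, 220, 220, 220, 220, 219, 219, 218, 219, 218, 218, 217, 213, 199, 178, 172]
redtop back [  3.3 -11.4] [ 3.3 10.6]
yel [326.6  73.3] [317  68  20  11 187] [115.8  42.1]
mug [-115.1  -17.3] batten back [ 64.3 -11.9] [64.3 13.4]
```

Call:
apply_moves(
  steps=[
    [0.65,[0.099,-0.002,0.1],[0,0,0]],
    [0.65,[0,0,0.2],[0,0,0]],
    [0.65,[0,0,0.2],[0,0,0]],
    [0.65,[0,0,0.15],[0,0,0]],
    [0.65,[0,0,0.1],[0,0,0]],
    [0.65,[0,0,0.039],[0,0,0]],
    [0.65,[0,0,0],[0,0,0]],
    [0.65,[0,0,0],[0,0,0]],
  ],
)

```text
time: 12.35
ee_pos: [0.6643, -0.1498, 0.0828]
tcp_rot: [2.049, 2.38, 0.001]
contact_force: [-0.3, -0.1, 0.1]
opening: 0.0554
finger_force: 0.0
```

Call:
apply_moves(
  steps=[
    [0,[0,0,0],[0,0,0]],
    [0,[0,0,0],[0,0,0]],
    [0,[0,0,0],[0,0,0]],
    [0,[0,0,0],[0,0,0]],
    [0,[0,0,0],[0,0,0]],
    [0,[0,0,0],[0,0,0]],
    [0,[0,0,0],[0,0,0]],
    [0,[0,0,0],[0,0,0]],
  ],
)

```text
time: 13.35
ee_pos: [0.6635, -0.15, 0.0825]
tcp_rot: [-2.05, -2.38, 0.001]
contact_force: [-7.8, 0.5, 8.3]
opening: 0.0235
finger_force: 59.3
```

```bash
cat >> h.py <<'E'
def st():
    s=r.sense();M=R.from_rotvec(s['tcp_rot']).as_matrix();e=np.array([-np.sin(np.radians(8.5)),np.cos(np.radians(8.5)),0])
    print('t',s['time'],s['ee_pos'].round(4),'along',(e@s['ee_pos']*1000).round(2),'F',s['contact_force'].round(1),'Fy',(e@s['contact_force']).round(2),'op',s['opening'],s['finger_force'],'yaw',np.degrees(np.arctan2(M[1,0],M[0,0])).round(2))
E
python3 -c "
from h import *
st()"
```

```text
t 13.35 [ 0.6635 -0.15    0.0825] along -246.45 F [-7.8  0.5  8.3] Fy 1.62 op 0.023509488762589622 59.32538866996765 yaw 98.52
```

Call:
apply_moves(
  steps=[
    [0,[0.03,-0.005,0],[0,0,0]],
    [0,[0.06,0,0],[0,0,0]],
    [0,[0.08,0,0],[0,0,0]],
    [0,[0.09,0,0],[0,0,0]],
    [0,[0.09,0,0],[0,0,0]],
    [0,[0.08,0,0],[0,0,0]],
    [0,[0.06,0,0],[0,0,0]],
    [0,[0.03,0,0],[0,0,0]],
  ],
)

```text
time: 14.35
ee_pos: [0.6522, -0.0729, 0.0825]
tcp_rot: [2.049, 2.379, 0.001]
contact_force: [2.8, -4.9, 2.6]
opening: 0.0232
finger_force: 58.8
```

Call:
apply_moves(
  steps=[
    [0,[0.02,0,0],[0,0,0]],
    [0,[0.02,0,0],[0,0,0]],
    [0,[0.02,0,0],[0,0,0]],
    [0,[0.02,0,0],[0,0,0]],
    [0,[0,0,0],[0,0,0]],
    [0,[0,0,0],[0,0,0]],
    [0,[0,0,0],[0,0,0]],
    [0,[0,0,0],[0,0,0]],
  ],
)

```text
time: 15.35
ee_pos: [0.6504, -0.0605, 0.0825]
tcp_rot: [2.049, 2.38, 0.002]
contact_force: [4.5, 1.6, 6.2]
opening: 0.0234
finger_force: 59.3
```

Run:
```python
from h import *
st()
i,p=look('w4');M=R.from_rotvec(p[1]).as_matrix()
T=lambda u,zz:((M.T@(onz('wrist',u,zz,p)-p[0]))[:2]*1000).round(1)
for c,s,m in blobs(i,(22,150,100),(34,255,255),8): print('yel',c,s,T((s[0]+s[2]/2,s[1]+s[3]/2),.03))
```

```text
t 15.35 [ 0.6504 -0.0605  0.0825] along -156.01 F [4.5 1.6 6.2] Fy 0.93 op 0.023351827072988933 59.25520062446594 yaw 98.56
15.35 [ 0.6504 -0.0605  0.0825] tool x yaw 98.56 tilt [ 0.001  0.001 -1.   ]
```

View pics/w4.png

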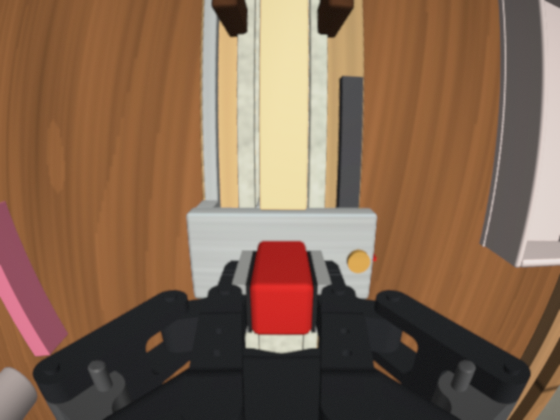

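Call:
apply_moves(
  steps=[
    [0,[0.006,0,0],[0,0,0]],
    [0,[0.006,0,0],[0,0,0]],
    [0,[0.006,0,0],[0,0,0]],
    [0,[0.006,0,0],[0,0,0]],
    [0,[0.006,0,0],[0,0,0]],
    [0,[0.004,0,0],[0,0,0]],
    [0,[0.003,0,0],[0,0,0]],
    [0,[0.003,0,0],[0,0,0]],
  ],
)

```text
time: 16.4
ee_pos: [0.6496, -0.0556, 0.0825]
tcp_rot: [2.049, 2.379, 0.001]
contact_force: [5.8, -4.0, 5.0]
opening: 0.0234
finger_force: 59.2
```

```bash
python3 -c "
from h import *
st()"
```

```text
t 16.4 [ 0.6496 -0.0556  0.0825] along -151.06 F [ 5.8 -4.   5. ] Fy -4.85 op 0.02335785094180304 59.211575388908386 yaw 98.51
```

Call:
apply_moves(
  steps=[
    [0,[0.002,0,0],[0,0,0]],
    [0,[0.002,0,0],[0,0,0]],
    [0,[0.002,0,0],[0,0,0]],
    [0,[0.002,0,0],[0,0,0]],
    [0,[0.002,0,0],[0,0,0]],
    [0,[0.002,0,0],[0,0,0]],
    [0,[0.002,0,0],[0,0,0]],
    [0,[0.002,0,0],[0,0,0]],
  ],
)

```text
time: 17.4
ee_pos: [0.6492, -0.0531, 0.0824]
tcp_rot: [2.049, 2.379, 0.001]
contact_force: [6.0, -2.5, 6.5]
opening: 0.0236
finger_force: 59.3
```

```bash
python3 -c "
from h import *
st()"
```

```text
t 17.4 [ 0.6492 -0.0531  0.0824] along -148.46 F [ 6.  -2.5  6.5] Fy -3.34 op 0.023631945525406536 59.2707234621048 yaw 98.52
```

Call:
apply_moves(
  steps=[
    [0,[0.001,0,0],[0,0,0]],
    [0,[0.001,0,0],[0,0,0]],
    [0,[0.001,0,0],[0,0,0]],
    [0,[0.001,0,0],[0,0,0]],
    [0,[0.001,0,0],[0,0,0]],
    [0,[0.001,0,0],[0,0,0]],
    [0,[0.001,0,0],[0,0,0]],
    [0,[0.001,0,0],[0,0,0]],
  ],
)

```text
time: 18.4
ee_pos: [0.649, -0.0516, 0.0824]
tcp_rot: [2.049, 2.38, 0.002]
contact_force: [5.4, -1.5, 5.3]
opening: 0.0234
finger_force: 59.3
```

```bash
python3 -c "
from h import *
st()"
```

```text
t 18.4 [ 0.649  -0.0516  0.0824] along -146.97 F [ 5.4 -1.5  5.3] Fy -2.24 op 0.023390983763771828 59.33622658252716 yaw 98.53
```

Call:
apply_moves(
  steps=[
    [0,[0.001,0,0],[0,0,0]],
    [0,[0.001,0,0],[0,0,0]],
    [0,[0.001,0,0],[0,0,0]],
    [0,[0.001,0,0],[0,0,0]],
    [0,[0.001,0,0],[0,0,0]],
    [0,[0.001,0,0],[0,0,0]],
    [0,[0.001,0,0],[0,0,0]],
    [0,[0.001,0,0],[0,0,0]],
  ],
)

```text
time: 19.4
ee_pos: [0.6488, -0.0501, 0.0825]
tcp_rot: [2.049, 2.38, 0.002]
contact_force: [5.3, 1.1, 5.2]
opening: 0.0231
finger_force: 59.4
```

```bash
python3 -c "
from h import *
st()"
```

```text
t 19.4 [ 0.6488 -0.0501  0.0825] along -145.43 F [5.3 1.1 5.2] Fy 0.3 op 0.023146773972426513 59.37207341194153 yaw 98.54
```

Call:
apply_moves(
  steps=[
    [0,[0.001,0,0],[0,0,0]],
    [0,[0.001,0,0],[0,0,0]],
    [0,[0.001,0,0],[0,0,0]],
    [0,[0.001,0,0],[0,0,0]],
    [0,[0.001,0,0],[0,0,0]],
    [0,[0.001,0,0],[0,0,0]],
    [0,[0,0,0],[0,0,0]],
    [0,[0,0,0],[0,0,0]],
  ],
)

```text
time: 20.4
ee_pos: [0.6487, -0.049, 0.0825]
tcp_rot: [2.049, 2.38, 0.002]
contact_force: [5.1, 0.9, 5.5]
opening: 0.0235
finger_force: 59.4
```

```bash
python3 -c "
from h import *
st()"
```

```text
t 20.4 [ 0.6487 -0.049   0.0825] along -144.37 F [5.1 0.9 5.5] Fy 0.19 op 0.02346850317099501 59.35335338115692 yaw 98.55
```

Call:
apply_moves(
  steps=[
    [0,[0.001,0,0],[0,0,0]],
    [0,[0.001,0,0],[0,0,0]],
    [0,[0.001,0,0],[0,0,0]],
    [0,[0.001,0,0],[0,0,0]],
    [0,[0.001,0,0],[0,0,0]],
    [0,[0.001,0,0],[0,0,0]],
    [0,[0.001,0,0],[0,0,0]],
    [0,[0.001,0,0],[0,0,0]],
  ],
)

```text
time: 21.4
ee_pos: [0.6486, -0.0483, 0.0824]
tcp_rot: [2.049, 2.38, 0.002]
contact_force: [4.8, -1.6, 4.8]
opening: 0.0233
finger_force: 59.3
```

```bash
python3 -c "
from h import *
st()"
```

```text
t 21.4 [ 0.6486 -0.0483  0.0824] along -143.62 F [ 4.8 -1.6  4.8] Fy -2.3 op 0.023313693074993435 59.349095821380615 yaw 98.53
```

Call:
apply_moves(
  steps=[
    [0,[0.001,0,0],[0,0,0]],
    [0,[0.001,0,0],[0,0,0]],
    [0,[0.001,0,0],[0,0,0]],
    [0,[0.001,0,0],[0,0,0]],
    [0,[0,0,0],[0,0,0]],
    [0,[0,0,0],[0,0,0]],
    [0,[0,0,0],[0,0,0]],
    [0,[0,0,0],[0,0,0]],
  ],
)

```text
time: 22.4
ee_pos: [0.6485, -0.0481, 0.0825]
tcp_rot: [2.049, 2.379, 0.001]
contact_force: [6.4, -2.8, 5.1]
opening: 0.0234
finger_force: 59.3
```

Run:
```python
from h import *
st()
a=r.camera('scene');b=r.camera('side')
for n,i in(('scene',a),('side',b)):
    cv2.imwrite(f'pics/{n}5.png',i[...,::-1])
    for c,s,m in blobs(i,(22,150,100),(34,255,255),3): 
        if 150<c[0]<260 and c[1]<330: print(n,'yel',c,s)
    for c,s,m in blobs(i,(0,180,120),(4,255,255),5):
        if 150<c[0]<260: print(n,'red',c,s)
```

```text
t 22.4 [ 0.6485 -0.0481  0.0825] along -143.39 F [ 6.4 -2.8  5.1] Fy -3.73 op 0.0233513253883547 59.31327760219574 yaw 98.52
scene yel [203.8 290.9] [201 289   6   5  21]
scene red [212.8 261.8] [210 255   6  16  61]
side yel [195. 207.] [195 206   1   3   3]
side red [210.5 186.8] [206 179  10  17 137]
```

Run:
```python
import cv2,numpy as np
a=cv2.imread('pics/scene5.png');b=cv2.imread('pics/side5.png')
cv2.imwrite('pics/c5.png',np.hstack([cv2.resize(a[255:315,165:245],(400,300),interpolation=cv2.INTER_CUBIC),cv2.resize(b[170:230,180:260],(400,300),interpolation=cv2.INTER_CUBIC)]))
```

```text
(no output)
```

View pics/c5.png

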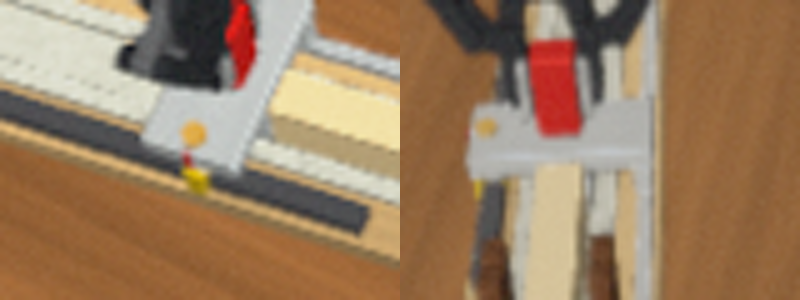

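Run:
```python
from h import *
i=cv2.imread('pics/scene5.png')[...,::-1].copy()
e=np.array([-np.sin(np.radians(8.5)),np.cos(np.radians(8.5)),0])
for lo,hi in(((10,150,120),(21,255,255)),((22,150,100),(34,255,255)),((0,140,80),(6,255,255))):
    for c,s,m in blobs(i[275:300,190:220],lo,hi,2):
        c=c+[190,275];print(c,s[4],[(z,(e@onz('scene',c,z)*1000).round(1)) for z in (.018,.03,.045,.06)])
```

```text
[203.5 281.4] 11 [(0.018, np.float64(-157.1)), (0.03, np.float64(-153.1)), (0.045, np.float64(-148.2)), (0.06, np.float64(-143.2))]
[198.1 296.7] 106 [(0.018, np.float64(-152.6)), (0.03, np.float64(-148.7)), (0.045, np.float64(-143.9)), (0.06, np.float64(-139.0))]
[203.8 290.9] 21 [(0.018, np.float64(-145.8)), (0.03, np.float64(-142.0)), (0.045, np.float64(-137.2)), (0.06, np.float64(-132.5))]
[202.  286.5] 2 [(0.018, np.float64(-154.9)), (0.03, np.float64(-151.0)), (0.045, np.float64(-146.0)), (0.06, np.float64(-141.1))]
```

Call:
apply_moves(
  steps=[
    [0,[-0.001,0,0],[0,0,0]],
    [0,[-0.001,0,0],[0,0,0]],
    [0,[0,0,0],[0,0,0]],
    [0,[0,0,0],[0,0,0]],
    [0,[0,0,0],[0,0,0]],
    [0,[0,0,0],[0,0,0]],
    [0,[0,0,0],[0,0,0]],
    [0,[0,0,0],[0,0,0]],
  ],
)

```text
time: 23.5
ee_pos: [0.6485, -0.0481, 0.0825]
tcp_rot: [2.049, 2.379, 0.002]
contact_force: [6.0, -1.1, 6.0]
opening: 0.0234
finger_force: 59.4
```

```bash
python3 -c "
from h import *
st()"
```

```text
t 23.5 [ 0.6485 -0.0481  0.0825] along -143.41 F [ 6.  -1.1  6. ] Fy -1.94 op 0.02337416571180288 59.350318908691406 yaw 98.53
```

Call:
apply_moves(
  steps=[
    [0,[0.001,0,0],[0,0,0]],
    [0,[0.001,0,0],[0,0,0]],
    [0,[0.001,0,0],[0,0,0]],
    [0,[0.001,0,0],[0,0,0]],
    [0,[0.001,0,0],[0,0,0]],
    [0,[0,0,0],[0,0,0]],
    [0,[0,0,0],[0,0,0]],
    [0,[0,0,0],[0,0,0]],
  ],
)

```text
time: 24.5
ee_pos: [0.6485, -0.0479, 0.0825]
tcp_rot: [2.049, 2.379, 0.001]
contact_force: [5.9, -4.6, 4.7]
opening: 0.0234
finger_force: 59.3
```

```bash
python3 -c "
from h import *
st()"
```

```text
t 24.5 [ 0.6485 -0.0479  0.0825] along -143.26 F [ 5.9 -4.6  4.7] Fy -5.45 op 0.023426917111094594 59.28826332092285 yaw 98.5
```

Call:
apply_moves(
  steps=[
    [0,[-0.001,0,0],[0,0,0]],
    [0,[-0.001,0,0],[0,0,0]],
    [0,[-0.001,0,0],[0,0,0]],
    [0,[-0.001,0,0],[0,0,0]],
    [0,[-0.001,0,0],[0,0,0]],
    [0,[0,0,0],[0,0,0]],
    [0,[0,0,0],[0,0,0]],
    [0,[0,0,0],[0,0,0]],
  ],
)

```text
time: 25.5
ee_pos: [0.6485, -0.048, 0.0825]
tcp_rot: [2.049, 2.38, 0.002]
contact_force: [5.8, -1.3, 5.0]
opening: 0.0234
finger_force: 59.4
```

```bash
python3 -c "
from h import *
st(); print(r.close_job())"
```

```text
t 25.5 [ 0.6485 -0.048   0.0825] along -143.32 F [ 5.8 -1.3  5. ] Fy -2.13 op 0.023419827504450673 59.35264706611633 yaw 98.53
the job is handed in; nothing more can be done
None
```

I handed the job in at 25.5 s: the batten lies in the trough against the feed slide and the gripper still holds the red grip. The slide held against a 5.5 N push, well above the roughly 2 N it takes to slide, so I judged the ball seated in the notch; the hand-in returned no verdict.

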